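Put a washed phin coffee filter together on the brewing scale

ROBOT

A 6-joint arm with a two-finger parallel gripper is mounted at the origin on a cart in front of the work surface, level with it; the furniture and walls round the work are solid. World frame = base frame: x ahead of the robot, y to its left, z up, the work surface at z = 0. Lengths are in m, angles in rad, forces in N, time in s.
With the tool pointing down it reaches from about 0.325 to 0.9 m from the base axis. Payload 6.1 kg.
Tool frame: the origin (TCP) lies midway between the tips of the shut fingers; the grasp point (between the pads) lies 19 mm behind it; z points along the fingers, y is the line along which they close (so a half turn about z gives the same grasp; the last joint's range is limited). The gripper opens to 87 mm and grips with 3 to 60 N. Pads are 19 mm wide; open, the fingers measure 117 mm over their backs; the gripper's body (75 mm by 190 mm) begins 51 mm behind the grasp point.
Start: joints at [0.991, 0.22, 1.526, -0, 1.395, -0.126], TCP at [0.274, 0.562, 0.223] pointing down, gripper open.
Joint ranges: [-2.98, 2.98], [-0.91, 2.08], [0.09, 2.57], [-1.24, 4.39], [0.2, 2.65], [-2.68, 2.68]. Speed limits (rad/s): [2.57, 2.57, 3.01, 3.14, 3.14, 3.14].

INTERFACE

Orientations are given as a 3x3 rotation matrix whose columns are the frame's x, y, z axes.
In Python, from station import arm gives the robot as it stands. The module is installed in compiled form; this text tells all that it offers.
- The arm moves only by the tool apply_moves, never from a script. Its arguments are lists of equal length, an entry for each row: "linear": the shift along the tool's x, y, z as a fraction of full scale, a list of three; "twist": the turn, a rotation vector about the tool's x, y, z as a fraction of full scale, a list of three; "hand": the opening in per cent of the stroke, from 0 (shut) to 100 (fully open). In form: {"linear": [[x, y, z], ...], "twist": [[wx, wy, wz], ...], "hand": [hand, ...]}. A call has 1 to 8 rows; each row is the pose to reach, as a shift and turn from the pose commanded when the call began, along the tool's axes at that moment; what a row does not reach only later rows make up. Full scale, the value 1, is 50 cm for a shift and 45 degrees for a turn. A row lasts 1/10 s, in which the tool goes at most 50 mm and 8.59 degrees, less where a joint would pass 70% of its speed; a pose out of reach is approached as far as the arm can. A call with a number of a shift or a turn outside -1 to 1 is refused whole. A call with a gripper value outside its range is refused whole. The fingers move at their own pace and stop on an object; the grip force is fixed at half the most. Time passes only in rows, so rows that repeat a pose let the fingers close. It gives the time, the measured TCP pose, the force, the opening and the grip force at its end, in the units of the state.
- arm.observe(): the state, without advancing time (a new reading comes with each control period).
- arm.grab_frame(name): name is "side" or "top"; returns a dict with "image" (480x640x3 uint8, red, green, blue), "fx", "fy", "cx", "cy" (pixels), "extrinsics" (4x4, takes a point from camera to world coordinates). Camera axes: x right, y down, z forward; pixel columns grow to the right and rows downward; lengths in m; the calibration is good to about 2 mm. A picture is of the moment at which its call begins. There is no depth.
- arm.job_done(): hands the job in; it is judged then, once.
The state is a dict: "t": time; "q": joint angles; "qd": joint speeds; "joint_efforts": joint torques, N m; "position": TCP position; "orientation": TCP orientation; "wrist_force": force on the tool from outside, world axes, zero at the start; "moment": the same for the moment, N m; "grip_width": opening from 0.0 (shut) to 1.0 (fully open); "grasp_force": force on a finger pad.
Only numpy, scipy, OpenCV 4.12 (cv2) and the standard library are available. Lean on these libraries where they do the work, as an engineer would, in place of code of your own. Each camera call takes 0.05 s, during which the arm holds its last target. There are 200 camera calls.

TASK

Set up the washed single-cup phin filter for the next order, one part at a time from the bottom up: stand the empty glass in the middle of the brewing scale, then the filter chamber on the glass with its foot inside the glass's mouth, then the gravity press down inside the chamber until it lies flat on the chamber's floor, and last the lid over the chamber, seated level. Let go of each part before you fetch the next, and do not disturb the milk pitcher, the cup of stirrers or the stacked porcelain cups.

Things in the scene. Friction and masses are not known exactly. Their poses are not given: they have to be found in the camera images.
- glass_center (a point): Small clear round tumbler, upright and empty, 80 mm tall, 0.08 kg, no handle; outside diameter 52 mm at the foot, about 58 half-way up (grip it there from above, across the outside), 64 at the rim; mouth about 57 mm wide inside. Point: on its axis, 40 mm above its foot; z up.
- scale_top (a point): The black brewing scale, a flat slab 130 mm (its x) by 105 mm (its y), with a small grey display near its -x edge; it stays put. The point is the centre of its top surface, 20 mm above the counter, on which the glass is to stand; z is up. The scale lies turned by up to 0.5 rad and in a different place each time.
- chamber_center (a point): Filter chamber, 0.11 kg, upright: open steel cup, outside diameter 62 mm, inside 58, with a brim 88 mm wide low on its outside. Up from its underside: foot, 51 mm wide, 0-5 mm (goes in the glass's mouth); brim 5-8 mm (rests on the glass's rim); inner floor 8 mm; cup rim 48 mm. Grip the cup from outside, above the brim. Point: on the axis, 24 mm up; seated, 59 mm above the glass's point.
- press_center (a point): Gravity press, 0.05 kg: perforated steel disc 53 mm wide, 3 mm thick, with an upright steel stem 12 mm thick in the middle, 37 mm tall over all. Pick it by the top of the stem. Let go with its disc inside the chamber, it drops the rest of the way by itself. Point: on the axis, 18.5 mm above its underside; lying on the chamber's floor, 2.5 mm above the chamber's point, stem top 3 mm below the rim.
- lid_center (a point): Lid, 0.06 kg, open side down: shallow steel cap 74 mm wide, 10 mm high, with a black knob 16 mm thick in the middle of its top, 34 mm tall over all (knob from 13 to 34 mm); pick it by the knob. Its skirt, 70 mm wide inside and 7.5 mm deep, goes loosely over the chamber's rim. Point: on the axis, 17 mm above its lower edge; seated, 33.5 mm above the chamber's point.
- pitcher_center (a point): The steel milk pitcher with a handle, 104 mm tall, about 72 x 113 mm: a bystander, not to be disturbed. The point is half-way up, 52 mm above the counter.
- stirrers_center (a point): The clear cup full of wooden stirrers, 58 mm wide and 154 mm tall: a bystander, not to be disturbed. The point is half-way up, 77 mm above the counter.
- cups_center (a point): Two white porcelain cups stacked in one another, 82 mm wide and 89 mm tall: a bystander, not to be disturbed. The point is half-way up, 44.5 mm above the counter.
Mind the look-alikes: they are no part of the job. What is shaped like the part that bears chamber_center but turquoise or yellow is not meant. What is shaped like the part that bears press_center but purple is not meant.

How it is judged:
On the way, in this order (a step that is already met when the one before it is completed fails the run):
1. the glass stands in the middle of the scale, let go (horizontal distance between glass_center and scale_top below 0.02 m and z of glass_center in the frame of scale_top between 0.036 and 0.044 m and angle between glass_center's own z axis and vertical below 0.06 rad and contact force between the fingers and glass below 0.2 N), for 0.2 s.
2. the filter chamber is seated on the glass, let go (horizontal distance between glass_center and scale_top below 0.02 m and z of glass_center in the frame of scale_top between 0.036 and 0.044 m and angle between each of glass_center, chamber_center's own z axis and vertical below 0.06 rad and horizontal distance between chamber_center and glass_center below 0.007 m and z of chamber_center in the frame of glass_center between 0.0555 and 0.0625 m and contact force between the fingers and chamber below 0.2 N), for 0.2 s.
3. the press lies on the floor of the chamber, let go (horizontal distance between glass_center and scale_top below 0.02 m and z of glass_center in the frame of scale_top between 0.036 and 0.044 m and angle between each of glass_center, chamber_center, press_center's own z axis and vertical below 0.06 rad and horizontal distance between chamber_center and glass_center below 0.007 m and z of chamber_center in the frame of glass_center between 0.0555 and 0.0625 m and horizontal distance between press_center and chamber_center below 0.007 m and z of press_center in the frame of chamber_center between -0.0005 and 0.0055 m and contact force between the fingers and press below 0.2 N), for 0.2 s.
4. the lid is seated on the chamber (horizontal distance between glass_center and scale_top below 0.02 m and z of glass_center in the frame of scale_top between 0.036 and 0.044 m and angle between each of glass_center, chamber_center, press_center, lid_center's own z axis and vertical below 0.06 rad and horizontal distance between chamber_center and glass_center below 0.007 m and z of chamber_center in the frame of glass_center between 0.0555 and 0.0625 m and horizontal distance between press_center and chamber_center below 0.007 m and z of press_center in the frame of chamber_center between -0.0005 and 0.0055 m and horizontal distance between lid_center and chamber_center below 0.008 m and z of lid_center in the frame of chamber_center between 0.0305 and 0.0365 m), for 0.2 s.
At the end, for the whole second after the job is handed in: Glass upright within 20 mm of the scale's middle, chamber seated on the glass (7 mm off-axis at most), press flat on the chamber's floor, lid seated on its rim (8 mm at most); heights within 3 to 4 mm of seated, tilts under 0.06 rad, all released and at rest (all of step 4 and linear speed of each of glass, chamber, press, lid below 0.01 m/s); the robot touches nothing.
It fails at once if the milk pitcher is pushed more than 30 mm or tipped (distance of pitcher_center from where it was at the start of the episode above 0.03 m or angle between pitcher_center's own z axis and vertical above 0.35 rad).
It fails at once if the cup of stirrers is pushed more than 30 mm or tipped (distance of stirrers_center from where it was at the start of the episode above 0.03 m or angle between stirrers_center's own z axis and vertical above 0.35 rad).
It fails at once if the stack of porcelain cups is pushed more than 30 mm or tipped (distance of cups_center from where it was at the start of the episode above 0.03 m or angle between cups_center's own z axis and vertical above 0.35 rad).
It also fails if it takes over 102 s, if anything falls off the work surface, if the arm or the gripper's body presses on something with over 40 N, if the wrist force passes 120 N, or if a joint passes its speed limit or range.

## Working session

There is one attempt and no reset: what is moved stays moved. The work goes in short steps, Python scripts to look and compute and a tool call to move; the robot and the scene stay as the last step left them, time stands still between calls to the robot, and variables do not carry over. Pictures are saved under pics/ and viewed, at most 14 in all, crops included, and the job is handed in when it is done.

Besides the shell and the picture viewer there is one more tool, called after "Emit:" as a command line: name --argument value ..., lists and objects as JSON in quotes. apply_moves: Moves the arm, as the interface text tells. Its arguments: {"type":"object","properties":{"linear":{"type":"array"},"twist":{"type":"array"},"hand":{"type":"array"}},"required":["linear","twist","hand"]}

```bash
mkdir -p pics
cat > h.py <<'E'
import numpy as np,cv2
from station import arm
def snap(n,f,crop=None,s=1):
    d=arm.grab_frame(n); im=d['image'][:,:,::-1]
    np.savez('cam_'+n+'.npz',K=[d['fx'],d['fy'],d['cx'],d['cy']],E=d['extrinsics'],im=im)
    save(im,f,crop,s)
def save(im,f,crop=None,s=1):
    if crop: a,b,c,e=crop; im=im[b:e,a:c]
    cv2.imwrite('pics/'+f,cv2.resize(im,None,fx=s,fy=s,interpolation=cv2.INTER_CUBIC))
def w(n,u,v,z):
    c=np.load('cam_'+n+'.npz');fx,fy,cx,cy=c['K'];E=c['E']
    r=E[:3,:3]@[(u-cx)/fx,(v-cy)/fy,1];o=E[:3,3]
    return (o+r*(z-o[2])/r[2]).round(4)
def px(n,p):
    c=np.load('cam_'+n+'.npz');fx,fy,cx,cy=c['K'];E=c['E']
    q=E[:3,:3].T@(np.array(p)-E[:3,3]);return (fx*q[0]/q[2]+cx).round(1),(fy*q[1]/q[2]+cy).round(1)
def mv(p):
    s=arm.observe();R=np.array(s['orientation']);d=np.array(p)-s['position']
    return (R.T@d/0.5).round(4)
E
python3 - <<'E'
from h import *
snap('top','t0.png');snap('side','s0.png')
for n in('top','side'):
    c=np.load('cam_'+n+'.npz');print(c['K'],c['E'].round(3))
s=arm.observe();print(s['t'],np.array(s['position']).round(4),np.array(s['orientation']).round(3),s['grip_width'])
E
```

```text
[504.72901387 504.72901387 324.17759178 239.86129091] [[ 4.400e-02 -9.740e-01  2.200e-01  2.060e-01]
 [-9.990e-01 -4.200e-02  1.100e-02 -6.700e-02]
 [-1.000e-03 -2.210e-01 -9.750e-01  1.471e+00]
 [ 0.000e+00  0.000e+00  0.000e+00  1.000e+00]]
[492.63687079 492.63687079 319.51780151 235.09007675] [[ 0.334 -0.774  0.538 -0.285]
 [-0.942 -0.266  0.203 -0.35 ]
 [-0.014 -0.574 -0.818  1.291]
 [ 0.     0.     0.     1.   ]]
0.1 [0.2737 0.5613 0.2215] [[-0.899  0.438 -0.001]
 [ 0.438  0.899 -0.001]
 [ 0.    -0.002 -1.   ]] 1.0022457636956836
```

View pics/t0.png

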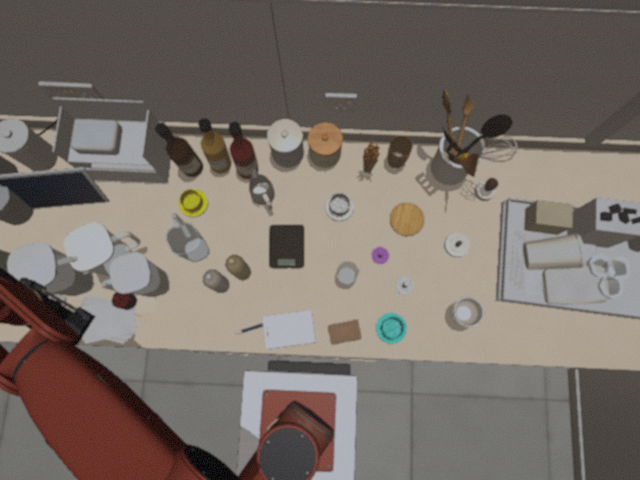

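View pics/s0.png

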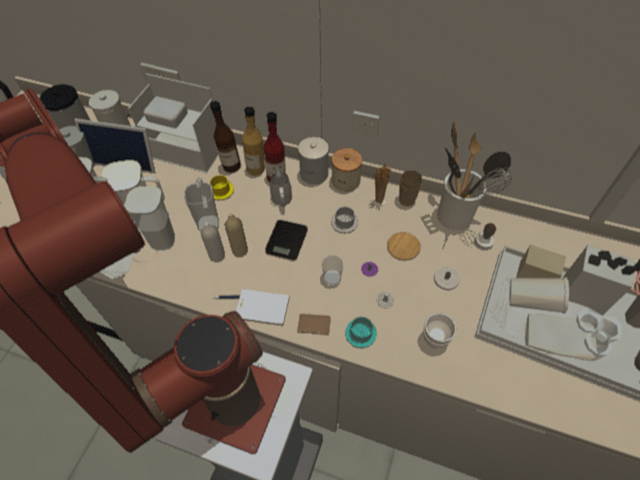

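The top view shows the scale at (287,246), the glass at (346,275), the steel chamber at (340,206), the steel press at (404,286) and the lid at (457,245). Look-alikes are the yellow chamber (193,203), the turquoise chamber (391,328) and the purple press (380,256). The round board (407,219) and the cups (466,313) are also not wanted. Bystanders are the pitcher (262,190) and the stirrers (371,157).

Run:
```python
from h import *
save(np.load('cam_top.npz')['im'],'t0c.png',(255,160,485,310),3.4)
save(np.load('cam_side.npz')['im'],'s0c.png',(255,190,475,350),3.6)
```

```text
(no output)
```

View pics/t0c.png

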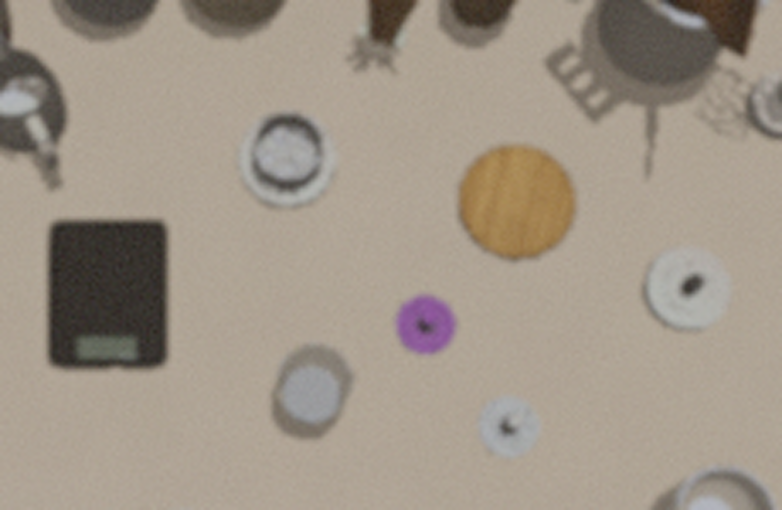

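View pics/s0c.png

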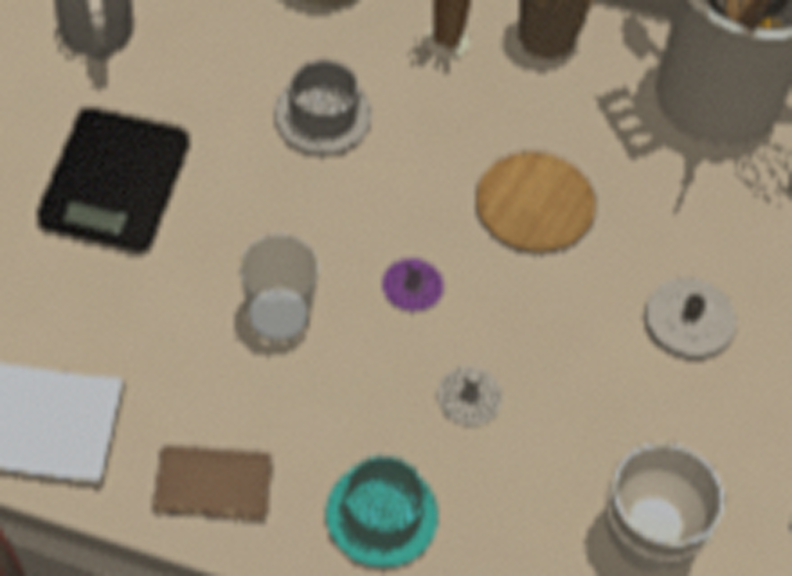

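Top crop (3.4x, offset 255,160): scale centre (108,294), chamber brim (288,160), glass floor (311,393), press (508,427), lid (686,289). The steel chamber, perforated steel press and white-steel lid match the descriptions. The side crop (3.6x, offset 255,190) shows the same parts.

Run:
```python
from h import *
T=lambda u,v,z:w('top',255+u/3.4,160+v/3.4,z)
S=lambda u,v,z:w('side',255+u/3.6,190+v/3.6,z)
print('scale',T(108,294,.02),S(114,180,.02))
for c in[(49,221),(167,221),(166,367),(49,367)]:print(T(*c,.02))
for c in[(85,105),(190,130),(146,254),(38,230)]:print('s',S(*c,.02))
print('chamber',T(288,160,.008),S(322,110,.008), 'cup rim',T(288,150,.048),S(324,85,.048))
print('glass',T(311,393,.004),S(278,313,.004))
print('press',T(510,427,.002),S(469,397,.002))
print('lid',T(686,289,.006),S(690,318,.006),'knob',T(692,285,.034),S(694,302,.034))
```

```text
scale [0.5092 0.0588 0.02  ] [0.4987 0.0553 0.02  ]
[0.572  0.1141 0.02  ]
[0.5764 0.0113 0.02  ]
[0.4476 0.0054 0.02  ]
[0.4432 0.1054 0.02  ]
s [0.5661 0.1101 0.02  ]
s [0.5707 0.0114 0.02  ]
s [0.4369 0.0015 0.02  ]
s [0.4293 0.0976 0.02  ]
chamber [ 0.6399 -0.0924  0.008 ] [ 0.6383 -0.0901  0.008 ] cup rim [ 0.637  -0.0913  0.048 ] [ 0.6363 -0.0915  0.048 ]
glass [ 0.433 -0.12   0.004] [ 0.4277 -0.1195  0.004 ]
press [ 0.4112 -0.2919  0.002 ] [ 0.4049 -0.2906  0.002 ]
lid [ 0.5384 -0.4437  0.006 ] [ 0.5337 -0.4446  0.006 ] knob [ 0.5358 -0.4417  0.034 ] [ 0.5318 -0.4427  0.034 ]
```

Run:
```python
from h import *
print(mv([.3,.5,.32]),mv([.39,.12,.32]))
```

```text
[-0.101  -0.0874 -0.1968] [-0.5959 -0.6916 -0.1958]
```

Emit:
apply_moves --linear '[[-0.05,-0.04,-0.1],[-0.1,-0.087,-0.197],[-0.596,-0.692,-0.197],[-0.596,-0.692,-0.197],[-0.596,-0.692,-0.197],[-0.596,-0.692,-0.197],[-0.596,-0.692,-0.197],[-0.596,-0.692,-0.197]]' --twist '[[0,0,0],[0,0,0],[0,0,0],[0,0,0],[0,0,0],[0,0,0],[0,0,0],[0,0,0]]' --hand '[100,100,100,100,100,100,100,100]'

```text
t: 0.9
position: [0.366, 0.2175, 0.3169]
orientation: [[-0.899, 0.438, 0.0], [0.438, 0.899, -0.0], [-0.0, -0.0, -1.0]]
wrist_force: [0.4, 0.6, 1.0]
grip_width: 1.003
grasp_force: 0.0
```

Run:
```python
from h import *
s=arm.observe();print(s['position'],s['q'],np.array(s['orientation']).round(3))
print(mv([.43,-.12,.16]))
```

```text
[0.36597345 0.21745102 0.3169098 ] [ 3.50514060e-01 -3.21871460e-01  1.87367807e+00 -1.13853565e-04
  1.58978693e+00 -7.67130478e-01] [[-0.899  0.438  0.   ]
 [ 0.438  0.899 -0.   ]
 [-0.    -0.    -1.   ]]
[-0.4106 -0.5507  0.3139]
```

Emit:
apply_moves --linear '[[-0.41,-0.55,0],[-0.41,-0.55,0],[-0.41,-0.55,0],[-0.41,-0.55,0.1],[-0.41,-0.55,0.3],[-0.41,-0.55,0.3],[-0.41,-0.55,0.3],[-0.41,-0.55,0.3]]' --twist '[[0,0,0],[0,0,0],[0,0,0],[0,0,0],[0,0,0],[0,0,0],[0,0,0],[0,0,0]]' --hand '[100,100,100,100,100,100,100,100]'

```text
t: 1.7
position: [0.4296, -0.1193, 0.1657]
orientation: [[-0.899, 0.439, 0.0], [0.439, 0.899, -0.0], [-0.0, 0.0, -1.0]]
wrist_force: [1.2, 0.3, 0.8]
grip_width: 1.001
grasp_force: 0.0
```

Run:
```python
from h import *
s=arm.observe();print(s['position'],s['q'])
snap('side','s1.png',(220,180,420,330),4)
print(mv([.43,-.12,.11]), mv([.43,-.12,.021]))
```

```text
[ 0.42961837 -0.11925883  0.16572013] [-4.48076262e-01 -1.72219996e-01  2.03576572e+00  1.18222120e-04
  1.27765485e+00 -1.56456916e+00]
[-0.0038  0.0067  0.0994] [-0.005   0.0073  0.2774]
```

View pics/s1.png

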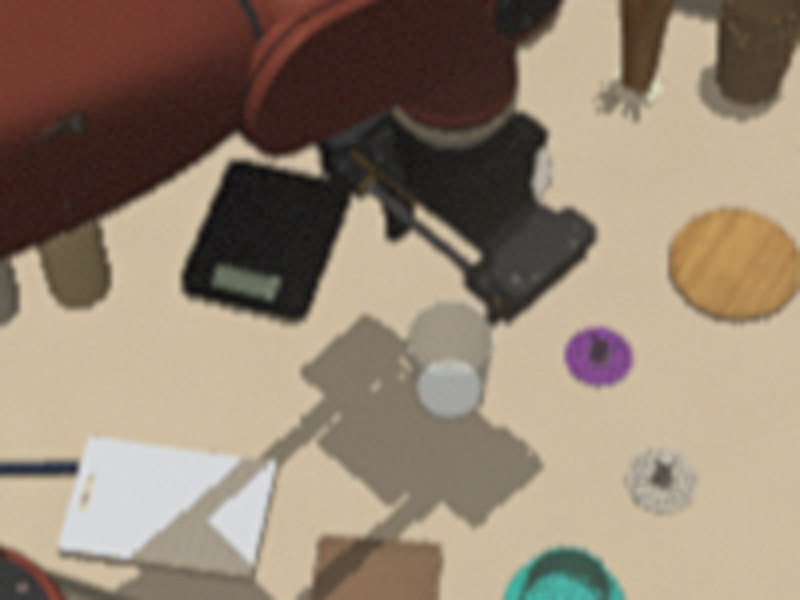

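The gripper hovers open over the glass, with fingertips at about (395,235) and (490,310) in the crop and the glass below at (450,350). Descending.

Emit:
apply_moves --linear '[[-0.004,0.007,0.06],[-0.004,0.007,0.12],[-0.005,0.007,0.17],[-0.005,0.007,0.22],[-0.005,0.007,0.27],[-0.005,0.007,0.277],[-0.005,0.007,0.277],[-0.005,0.007,0.277]]' --twist '[[0,0,0],[0,0,0],[0,0,0],[0,0,0],[0,0,0],[0,0,0],[0,0,0],[0,0,0]]' --hand '[100,100,100,100,100,100,100,60]'

```text
t: 2.55
position: [0.4346, -0.116, 0.0298]
orientation: [[-0.899, 0.438, 0.001], [0.438, 0.899, -0.001], [-0.002, 0.0, -1.0]]
wrist_force: [0.0, -0.2, 0.3]
grip_width: 0.966
grasp_force: 0.0
```

Emit:
apply_moves --linear '[[0,0,0],[0,0,0],[0,0,0],[0,0,0],[0,0,0],[0,0,0],[0,0,0],[0,0,0]]' --twist '[[0,0,0],[0,0,0],[0,0,0],[0,0,0],[0,0,0],[0,0,0],[0,0,0],[0,0,0]]' --hand '[40,40,40,40,40,40,40,40]'

```text
t: 3.35
position: [0.4344, -0.1162, 0.0294]
orientation: [[-0.899, 0.438, 0.001], [0.438, 0.899, -0.001], [-0.002, -0.0, -1.0]]
wrist_force: [-0.2, -1.4, 5.8]
grip_width: 0.715
grasp_force: 29.6
```

Run:
```python
from h import *
s=arm.observe();print(s['position'],s['grip_width']*87)
snap('top','t1.png',(250,170,410,290),5)
snap('side','s2.png')
print(mv([.43,-.12,.1]))
```

```text
[ 0.43444142 -0.11618506  0.02937123] 62.21463582493429
[ 0.0044 -0.0108 -0.1412]
```

View pics/t1.png

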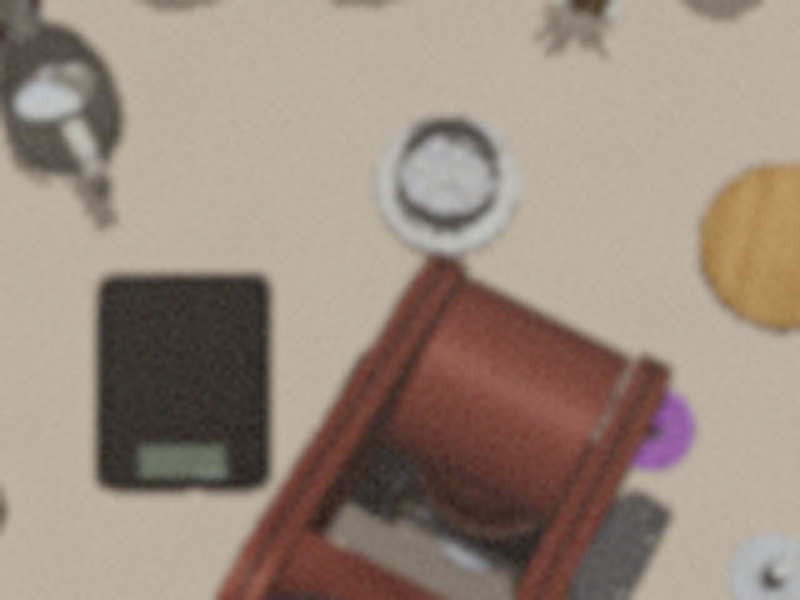

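Glass gripped; the top view shows the scale (185,383) and chamber (447,178) in the crop still clear. Lift and carry to the scale.

Run:
```python
from h import *
print(mv([.434,-.116,.1]),mv([.507,.056,.1]),mv([.507,.056,.052]))
```

```text
[ 8.000e-04 -1.000e-04 -1.412e-01] [ 0.0203  0.3731 -0.1413] [ 0.0205  0.3732 -0.0453]
```

Emit:
apply_moves --linear '[[0,0,-0.07],[0,0,-0.141],[0.005,0.09,-0.141],[0.01,0.18,-0.141],[0.015,0.27,-0.141],[0.02,0.34,-0.141],[0.02,0.373,-0.141],[0.02,0.373,-0.141]]' --twist '[[0,0,0],[0,0,0],[0,0,0],[0,0,0],[0,0,0],[0,0,0],[0,0,0],[0,0,0]]' --hand '[40,40,40,40,40,40,40,40]'

```text
t: 4.25
position: [0.5065, 0.0585, 0.0986]
orientation: [[-0.9, 0.436, -0.001], [0.436, 0.9, 0.001], [0.001, 0.0, -1.0]]
wrist_force: [-0.2, -0.2, -0.2]
grip_width: 0.711
grasp_force: 29.8
```

Emit:
apply_moves --linear '[[0,0,0],[0,0,0],[0,0,0],[0,0,0]]' --twist '[[0,0,0],[0,0,0],[0,0,0],[0,0,0]]' --hand '[40,40,40,40]'

```text
t: 4.65
position: [0.5063, 0.0555, 0.0991]
orientation: [[-0.898, 0.44, -0.0], [0.44, 0.898, -0.0], [0.0, -0.0, -1.0]]
wrist_force: [-1.0, -0.4, -0.7]
grip_width: 0.714
grasp_force: 29.8
```

Run:
```python
from h import *
s=arm.observe();print(s['position'],s['grip_width']*87,s['grasp_force'])
snap('side','s3.png',(220,150,380,270),5)
print(mv([.507,.056,.052]),mv([.507,.056,.0505]))
```

```text
[0.50628186 0.0554936  0.09913585] 62.13363925324436 29.846311082952596
[-0.0007  0.0013  0.0944] [-0.0007  0.0013  0.0974]
```

View pics/s3.png

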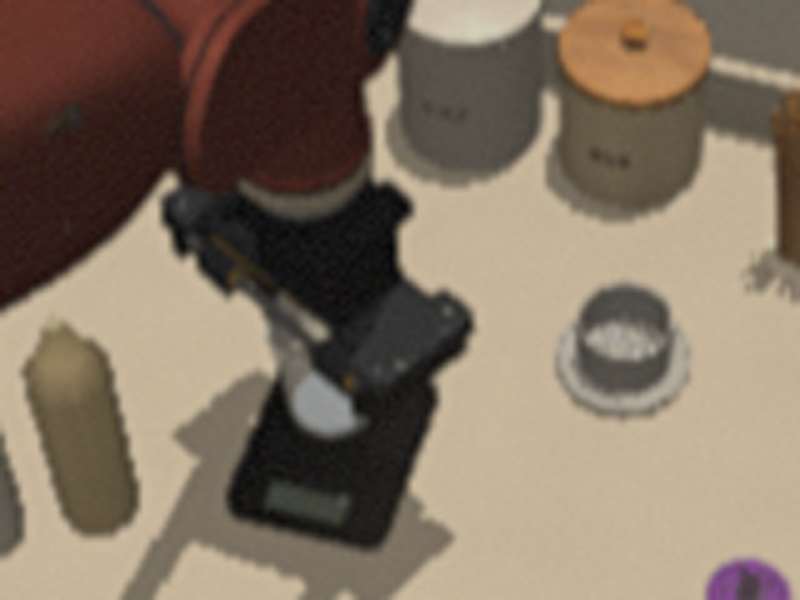

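The glass hangs over the scale, its foot at (325,405) in the crop. Lowering.

Emit:
apply_moves --linear '[[0,0,0.04],[0,0,0.07],[0,0,0.09],[0,0,0.097],[0,0,0.097],[0,0,0.097],[0,0,0.097],[0,0,0.097]]' --twist '[[0,0,0],[0,0,0],[0,0,0],[0,0,0],[0,0,0],[0,0,0],[0,0,0],[0,0,0]]' --hand '[40,40,40,40,40,40,40,40]'

```text
t: 5.5
position: [0.507, 0.0563, 0.0513]
orientation: [[-0.899, 0.438, 0.001], [0.438, 0.899, -0.0], [-0.001, 0.0, -1.0]]
wrist_force: [0.5, -0.1, -1.0]
grip_width: 0.712
grasp_force: 29.8
```

Run:
```python
from h import *
s=arm.observe();print(s['position'],s['grip_width']*87,s['wrist_force'])
snap('side','s4.png')
print(w('side',285,231,.071))
```

```text
[0.50697423 0.05631866 0.05125189] 61.937220236149315 [ 0.47965917 -0.10077987 -1.03759607]
[0.4965 0.0561 0.071 ]
```

Emit:
apply_moves --linear '[[0,0,0.002],[0,0,0.003],[0,0,0.003],[0,0,0.003],[0,0,0.003],[0,0,0.003],[0,0,0.003],[0,0,0.003]]' --twist '[[0,0,0],[0,0,0],[0,0,0],[0,0,0],[0,0,0],[0,0,0],[0,0,0],[0,0,0]]' --hand '[40,40,40,40,100,100,100,100]'

```text
t: 6.35
position: [0.5063, 0.0564, 0.0489]
orientation: [[-0.899, 0.438, -0.0], [0.438, 0.899, 0.0], [0.0, -0.0, -1.0]]
wrist_force: [0.0, -0.0, 0.1]
grip_width: 0.965
grasp_force: 0.0
```

Emit:
apply_moves --linear '[[0,0,0],[0,0,0],[0,0,-0.05],[0,0,-0.1],[0,0,-0.2],[0,0,-0.3],[0,0,-0.3],[0,0,-0.3]]' --twist '[[0,0,0],[0,0,0],[0,0,0],[0,0,0],[0,0,0],[0,0,0],[0,0,0],[0,0,0]]' --hand '[100,100,100,100,100,100,100,100]'

```text
t: 7.15
position: [0.5076, 0.0563, 0.2009]
orientation: [[-0.899, 0.438, 0.004], [0.438, 0.899, -0.0], [-0.004, 0.002, -1.0]]
wrist_force: [-0.3, -0.1, -0.8]
grip_width: 1.0
grasp_force: 0.0
```

Run:
```python
from h import *
s=arm.observe();print(s['position'],s['grip_width'])
print(mv([.638,-.0915,.2]),mv([.638,-.0915,.1]))
```

```text
[0.50761325 0.05628009 0.20088806] 0.9995130329041042
[-0.3639 -0.1513  0.0028] [-0.3632 -0.1516  0.2028]
```

Emit:
apply_moves --linear '[[-0.09,-0.04,0],[-0.18,-0.075,0],[-0.27,-0.11,0],[-0.364,-0.151,0],[-0.364,-0.151,0.08],[-0.364,-0.151,0.16],[-0.364,-0.151,0.2],[-0.364,-0.151,0.2]]' --twist '[[0,0,0],[0,0,0],[0,0,0],[0,0,0],[0,0,0],[0,0,0],[0,0,0],[0,0,0]]' --hand '[100,100,100,100,100,100,100,100]'

```text
t: 7.95
position: [0.632, -0.0903, 0.0918]
orientation: [[-0.899, 0.439, -0.012], [0.439, 0.899, 0.003], [0.012, -0.002, -1.0]]
wrist_force: [-0.3, 0.1, -0.1]
grip_width: 1.005
grasp_force: 0.0
```

Emit:
apply_moves --linear '[[0,0,0],[0,0,0],[0,0,0],[0,0,0]]' --twist '[[0,0,0],[0,0,0],[0,0,0],[0,0,0]]' --hand '[100,100,100,100]'

```text
t: 8.35
position: [0.6379, -0.0915, 0.1009]
orientation: [[-0.899, 0.438, 0.003], [0.438, 0.899, -0.001], [-0.003, 0.001, -1.0]]
wrist_force: [-0.4, -0.3, 0.2]
grip_width: 0.999
grasp_force: 0.0
```

Run:
```python
from h import *
s=arm.observe();print(s['position'],s['grip_width'])
print(mv([.638,-.0915,.018]))
snap('side','s5.png',(240,150,400,270),5)
```

```text
[ 0.63794036 -0.09146003  0.10086696] 0.9987781260748063
[ 3.000e-04 -1.000e-04  1.657e-01]
```

View pics/s5.png

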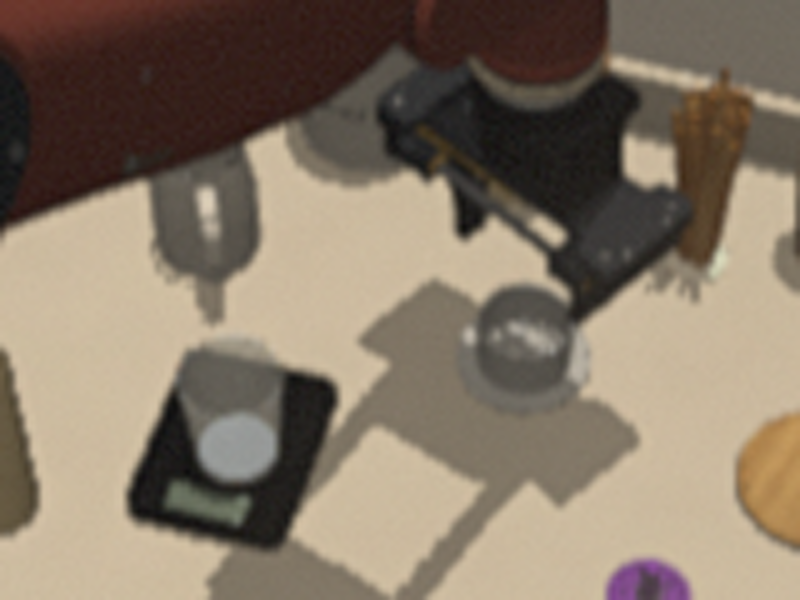

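The glass stands upright on the scale, with its floor at (238,447) and rim at about (232,368) in the crop. The gripper is centred over the chamber at (525,345). Descend and grip.

Emit:
apply_moves --linear '[[0,0,0.05],[0,0,0.1],[0,0,0.14],[0,0,0.166],[0,0,0.166],[0,0,0.166],[0,0,0.166],[0,0,0.166]]' --twist '[[0,0,0],[0,0,0],[0,0,0],[0,0,0],[0,0,0],[0,0,0],[0,0,0],[0,0,0]]' --hand '[100,100,100,100,100,100,50,50]'

```text
t: 9.2
position: [0.6381, -0.0916, 0.0177]
orientation: [[-0.899, 0.438, 0.002], [0.438, 0.899, -0.001], [-0.003, 0.0, -1.0]]
wrist_force: [-0.2, 0.4, 1.1]
grip_width: 0.898
grasp_force: 0.0
```

Emit:
apply_moves --linear '[[0,0,0],[0,0,0],[0,0,0],[0,0,0],[0,0,0],[0,0,0]]' --twist '[[0,0,0],[0,0,0],[0,0,0],[0,0,0],[0,0,0],[0,0,0]]' --hand '[50,50,50,50,50,50]'

```text
t: 9.8
position: [0.6374, -0.0913, 0.0168]
orientation: [[-0.899, 0.438, 0.001], [0.438, 0.899, -0.0], [-0.001, 0.0, -1.0]]
wrist_force: [-0.8, 0.6, 5.2]
grip_width: 0.711
grasp_force: 30.0
```

Run:
```python
from h import *
s=arm.observe();print(s['position'],s['grip_width']*87)
print(w('side',240+238/5,150+447/5,.024),w('side',240+232/5,150+368/5,.1))
print(mv([.638,-.0915,.2]),mv([.505,.057,.2]))
```

```text
[ 0.63744358 -0.09129517  0.01679566] 61.87622691125107
[0.4993 0.0521 0.024 ] [0.5047 0.0526 0.1   ]
[-1.500e-03  3.000e-04 -3.664e-01] [ 0.3678  0.1506 -0.3667]
```

Emit:
apply_moves --linear '[[0,0,-0.1],[0,0,-0.2],[0,0,-0.29],[0.09,0.04,-0.29],[0.18,0.08,-0.29],[0.28,0.115,-0.29],[0.368,0.151,-0.29],[0.368,0.151,-0.29]]' --twist '[[0,0,0],[0,0,0],[0,0,0],[0,0,0],[0,0,0],[0,0,0],[0,0,0],[0,0,0]]' --hand '[50,50,50,50,50,50,50,50]'

```text
t: 10.6
position: [0.4996, 0.0608, 0.1592]
orientation: [[-0.9, 0.435, -0.006], [0.435, 0.901, 0.001], [0.006, -0.001, -1.0]]
wrist_force: [-0.3, -1.9, -0.7]
grip_width: 0.711
grasp_force: 30.0
```

Emit:
apply_moves --linear '[[0,0,0.03],[0,0,0.03],[0,0,0.03],[0,0,0.03],[0,0,0.03],[0,0,0.03]]' --twist '[[0,0,0],[0,0,0],[0,0,0],[0,0,0],[0,0,0],[0,0,0]]' --hand '[50,50,50,50,50,50]'

```text
t: 11.2
position: [0.5051, 0.0567, 0.1463]
orientation: [[-0.898, 0.439, 0.0], [0.439, 0.898, -0.0], [-0.0, 0.0, -1.0]]
wrist_force: [0.8, -0.0, -1.3]
grip_width: 0.712
grasp_force: 30.0
```

Run:
```python
from h import *
s=arm.observe();print(s['position'],s['grip_width']*87)
snap('side','s6.png',(240,180,340,255),8)
p=s['position']
print('chamber brim exp',px('side',[p[0],p[1],p[2]-.0168+.0065]),'glass rim exp',px('side',[.5047,.0573,.1]),'floor',px('side',[.5047,.0573,.024]))
```

```text
[0.50511084 0.05673169 0.14627671] 61.9283038646907
chamber brim exp (np.float64(284.3), np.float64(215.9)) glass rim exp (np.float64(285.0), np.float64(223.2)) floor (np.float64(286.7), np.float64(237.6))
```

View pics/s6.png

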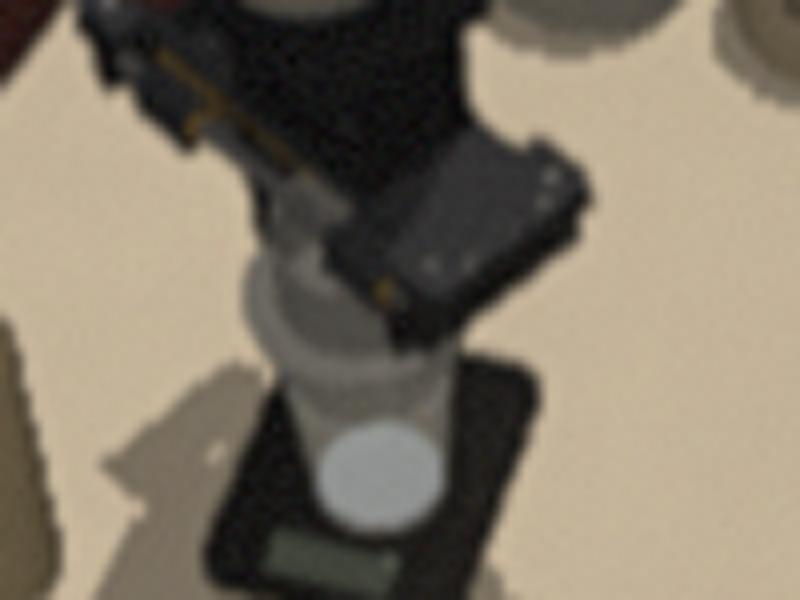

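The chamber brim sits where predicted (352,287 in the crop), but the glass floor (380,475) is about 1 px off prediction. I'll step aside and measure the glass cleanly with both cameras.

Emit:
apply_moves --linear '[[-0.05,-0.07,-0.03],[-0.1,-0.14,-0.03],[-0.15,-0.2,-0.03],[-0.2,-0.27,-0.03],[-0.24,-0.33,-0.03],[-0.24,-0.33,-0.03],[-0.24,-0.33,-0.03],[-0.24,-0.33,-0.03]]' --twist '[[0,0,0],[0,0,0],[0,0,0],[0,0,0],[0,0,0],[0,0,0],[0,0,0],[0,0,0]]' --hand '[50,50,50,50,50,50,50,50]'

```text
t: 12.05
position: [0.54, -0.1429, 0.1609]
orientation: [[-0.899, 0.438, -0.0], [0.438, 0.899, 0.001], [0.001, 0.0, -1.0]]
wrist_force: [0.1, 0.2, -1.6]
grip_width: 0.714
grasp_force: 30.0
```

```bash
cat >> h.py <<'E'
def view(n,c,ez,s,file,span=(50,60),rings=()):
    im=np.load('cam_'+n+'.npz')['im'];u,v=px(n,c);a=int(u-span[0]/2);b=int(v-span[1]/2)
    o=cv2.resize(im[b:b+span[1],a:a+span[0]],None,fx=s,fy=s,interpolation=cv2.INTER_CUBIC)
    for r,z,col in rings:
        P=[px(n,[c[0]+r*np.cos(t),c[1]+r*np.sin(t),z]) for t in np.linspace(0,6.283,80)]
        P=((np.array(P)-[a,b]+.5)*s).astype(int); cv2.polylines(o,[P],True,col,1)
    print(n,'origin',a,b,'scale',s); return o
E
python3 - <<'E'
from h import *
s=arm.observe();print(s['position'])
snap('side','s7.png');snap('top','t7.png')
R=((.026,.02,(0,0,255)),(.032,.1,(0,255,0)))
c=[.5047,.0573,.06]
o=np.hstack([view('side',c,0,8,'',(50,60),R),view('top',c,0,8,'',(50,60),R)])
cv2.imwrite('pics/m7.png',o)
E
```

```text
[ 0.53996164 -0.14293903  0.16093515]
side origin 260 200 scale 8
top origin 261 215 scale 8
```

View pics/m7.png

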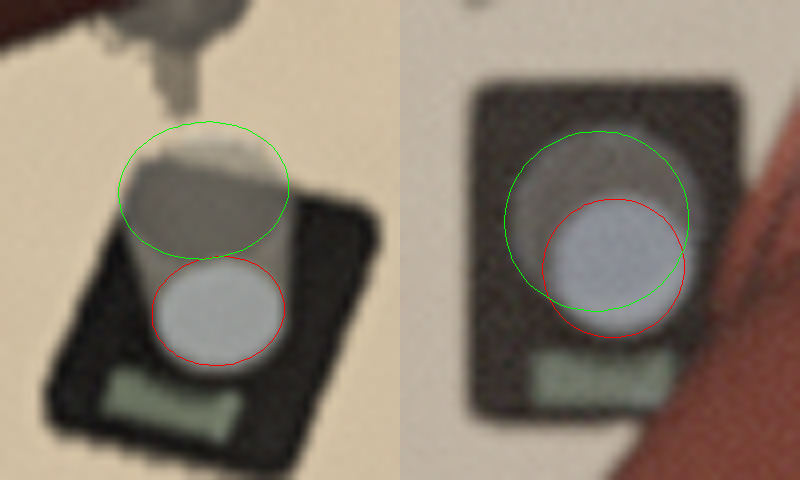

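Both cameras put the glass rim about 6 px (8x) to the right of my outline, so about 2.4 mm toward -y. In x they disagree, so I'll check the held chamber against the TCP in the same frame.

Run:
```python
from h import *
p=arm.observe()['position'];z=p[2]-.0168
c=[p[0],p[1],z+.02]
R=((.044,z+.0065,(0,255,0)),)
o=np.hstack([view('side',c,0,8,'',(50,50),R),view('top',c,0,8,'',(50,50),R)])
cv2.imwrite('pics/m8.png',o)
```

```text
side origin 327 193 scale 8
top origin 333 202 scale 8
```

View pics/m8.png

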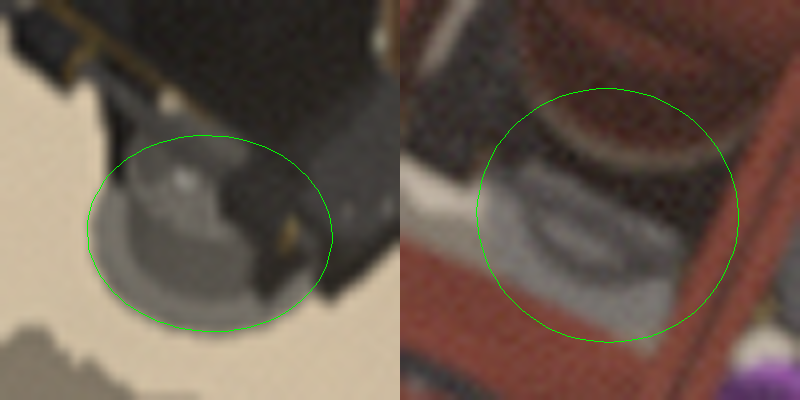

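Relative to the held chamber, the glass is offset by only about 1–2 mm. I'll target TCP (.504,.056).

Run:
```python
from h import *
print(mv([.504,.056,.16]),mv([.504,.056,.12]))
```

```text
[0.2385 0.3256 0.0023] [0.2385 0.3255 0.0823]
```

Emit:
apply_moves --linear '[[0.06,0.08,0],[0.12,0.16,0],[0.18,0.24,0],[0.22,0.3,0],[0.239,0.326,0],[0.239,0.326,0.03],[0.239,0.326,0.082],[0.239,0.326,0.082]]' --twist '[[0,0,0],[0,0,0],[0,0,0],[0,0,0],[0,0,0],[0,0,0],[0,0,0],[0,0,0]]' --hand '[50,50,50,50,50,50,50,50]'

```text
t: 12.95
position: [0.501, 0.0554, 0.1161]
orientation: [[-0.899, 0.437, -0.007], [0.437, 0.899, -0.0], [0.006, -0.003, -1.0]]
wrist_force: [-1.4, -1.4, -1.6]
grip_width: 0.71
grasp_force: 30.0
```

Emit:
apply_moves --linear '[[0,0,0],[0,0,0],[0,0,0],[0,0,0]]' --twist '[[0,0,0],[0,0,0],[0,0,0],[0,0,0]]' --hand '[50,50,50,50]'

```text
t: 13.35
position: [0.505, 0.0549, 0.1211]
orientation: [[-0.899, 0.439, 0.002], [0.439, 0.899, -0.0], [-0.002, 0.001, -1.0]]
wrist_force: [-0.9, 0.7, -1.5]
grip_width: 0.712
grasp_force: 30.0
```

Run:
```python
from h import *
s=arm.observe();print(s['position'],s['wrist_force'])
print(mv([.504,.056,.1145]))
```

```text
[0.50497541 0.05487921 0.12106548] [-0.92933074  0.68707954 -1.50224243]
[0.0028 0.0012 0.0131]
```

Emit:
apply_moves --linear '[[0.002,0.001,0.004],[0.002,0.001,0.007],[0.002,0.001,0.01],[0.002,0.001,0.013],[0.002,0.001,0.013],[0.002,0.001,0.013],[0.002,0.001,0.013]]' --twist '[[0,0,0],[0,0,0],[0,0,0],[0,0,0],[0,0,0],[0,0,0],[0,0,0]]' --hand '[50,50,50,50,50,50,50]'

```text
t: 14.05
position: [0.5036, 0.0561, 0.1136]
orientation: [[-0.899, 0.438, -0.0], [0.438, 0.899, -0.0], [0.0, -0.0, -1.0]]
wrist_force: [0.4, -0.2, -1.2]
grip_width: 0.712
grasp_force: 30.0
```

Emit:
apply_moves --linear '[[0,0,0.002],[0,0,0.003],[0,0,0.004],[0,0,0.004],[0,0,0.004],[0,0,0.004]]' --twist '[[0,0,0],[0,0,0],[0,0,0],[0,0,0],[0,0,0],[0,0,0]]' --hand '[50,50,50,50,50,50]'

```text
t: 14.65
position: [0.5036, 0.056, 0.1118]
orientation: [[-0.899, 0.438, 0.0], [0.438, 0.899, -0.0], [-0.0, -0.0, -1.0]]
wrist_force: [-0.8, -0.8, 0.3]
grip_width: 0.712
grasp_force: 30.0
```

Contact has begun at exactly the seated height. Release and rise.

Emit:
apply_moves --linear '[[0,0,0],[0,0,0],[0,0,0],[0,0,0],[0,0,0],[0,0,-0.05],[0,0,-0.1],[0,0,-0.15]]' --twist '[[0,0,0],[0,0,0],[0,0,0],[0,0,0],[0,0,0],[0,0,0],[0,0,0],[0,0,0]]' --hand '[100,100,100,100,100,100,100,100]'

```text
t: 15.45
position: [0.5033, 0.0561, 0.1873]
orientation: [[-0.899, 0.438, -0.001], [0.438, 0.899, 0.0], [0.001, -0.0, -1.0]]
wrist_force: [0.4, -0.6, -0.4]
grip_width: 0.997
grasp_force: 0.0
```

Run:
```python
from h import *
s=arm.observe();print(s['position'],s['grip_width'])
print(mv([.41,-.291,.2]),mv([.41,-.291,.1]))
```

```text
[0.5033292  0.05608819 0.18730438] 0.996947900411466
[-0.1365 -0.7058 -0.0253] [-0.1366 -0.7057  0.1747]
```

Emit:
apply_moves --linear '[[-0.02,-0.08,-0.05],[-0.04,-0.17,-0.05],[-0.06,-0.26,-0.05],[-0.07,-0.35,-0.05],[-0.09,-0.44,-0.05],[-0.1,-0.53,-0.05],[-0.12,-0.62,-0.05],[-0.137,-0.706,-0.025]]' --twist '[[0,0,0],[0,0,0],[0,0,0],[0,0,0],[0,0,0],[0,0,0],[0,0,0],[0,0,0]]' --hand '[100,100,60,60,60,60,60,60]'

```text
t: 16.25
position: [0.4106, -0.2941, 0.201]
orientation: [[-0.899, 0.439, 0.003], [0.439, 0.899, -0.003], [-0.004, -0.001, -1.0]]
wrist_force: [0.4, -0.4, -0.1]
grip_width: 0.618
grasp_force: 0.0
```

Emit:
apply_moves --linear '[[0,0,0.1],[0,0,0.18],[0,0,0.2],[0,0,0.2],[0,0,0.2],[0,0,0.2]]' --twist '[[0,0,0],[0,0,0],[0,0,0],[0,0,0],[0,0,0],[0,0,0]]' --hand '[60,60,60,60,60,60]'

```text
t: 16.85
position: [0.4121, -0.2924, 0.1018]
orientation: [[-0.899, 0.438, 0.003], [0.438, 0.899, -0.003], [-0.004, -0.001, -1.0]]
wrist_force: [0.6, -0.2, -0.1]
grip_width: 0.599
grasp_force: 0.0
```

Run:
```python
from h import *
s=arm.observe();print(s['position'],s['grip_width'])
snap('side','s9.png');snap('top','t9.png')
c=[.504,.056,.11];R=((.044,.1065,(0,255,0)),(.031,.143,(0,0,255)))
d=[.41,-.291,.02];Q=((.0265,.003,(0,255,0)),(.006,.037,(0,0,255)))
f=lambda n:np.hstack([view(n,c,0,7,'',(56,42),R),view(n,d,0,7,'',(56,42),Q)])
cv2.imwrite('pics/m9.png',np.vstack([f('side'),f('top')]))
```

```text
[ 0.41209007 -0.2923749   0.10180503] 0.5989265034752157
side origin 257 200 scale 7
side origin 358 274 scale 7
top origin 257 220 scale 7
top origin 377 264 scale 7
```

View pics/m9.png

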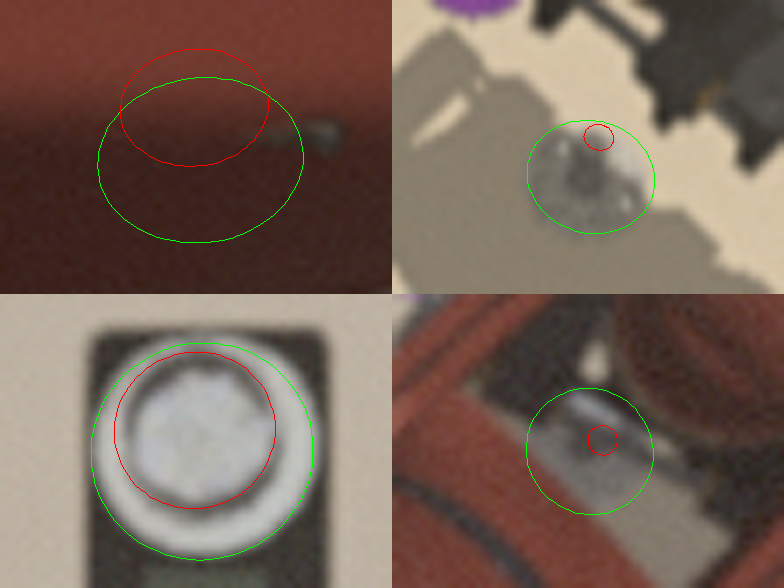

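The chamber is seated: in the top view its brim and rim follow my outlines within about 3 px at 7x (≈1 mm). The press disc also matches its outline at (591,177). Descend to grip the stem.

Emit:
apply_moves --linear '[[0.004,0.001,0.05],[0.004,0.001,0.1],[0.004,0.001,0.15],[0.004,0.001,0.171],[0.004,0.001,0.171],[0.004,0.001,0.171],[0.004,0.001,0.171],[0.004,0.001,0.171]]' --twist '[[0,0,0],[0,0,0],[0,0,0],[0,0,0],[0,0,0],[0,0,0],[0,0,0],[0,0,0]]' --hand '[60,60,60,60,60,60,0,0]'

```text
t: 17.75
position: [0.4096, -0.2907, 0.015]
orientation: [[-0.899, 0.438, 0.002], [0.438, 0.899, -0.002], [-0.002, -0.001, -1.0]]
wrist_force: [-0.1, 0.2, 0.4]
grip_width: 0.494
grasp_force: 0.0
```

Emit:
apply_moves --linear '[[0,0,0],[0,0,0],[0,0,0],[0,0,0],[0,0,0],[0,0,0],[0,0,0],[0,0,0]]' --twist '[[0,0,0],[0,0,0],[0,0,0],[0,0,0],[0,0,0],[0,0,0],[0,0,0],[0,0,0]]' --hand '[0,0,0,0,0,0,0,0]'

```text
t: 18.55
position: [0.4088, -0.2899, 0.0137]
orientation: [[-0.899, 0.438, -0.0], [0.438, 0.899, 0.0], [0.0, 0.0, -1.0]]
wrist_force: [-1.1, 1.3, 0.9]
grip_width: 0.124
grasp_force: 30.0
```

Run:
```python
from h import *
s=arm.observe();print(s['position'],s['grip_width']*87,s['grasp_force'])
print(mv([.41,-.29,.2]),mv([.504,.0555,.2]),mv([.504,.0555,.17]))
```

```text
[ 0.40881734 -0.28986781  0.01365831] 10.761330512016972 29.999961918219924
[-0.0022  0.0008 -0.3727] [ 0.1317  0.7043 -0.3726] [ 0.1317  0.7043 -0.3126]
```

Emit:
apply_moves --linear '[[0,0,-0.1],[0,0,-0.2],[0,0,-0.3],[0.01,0.05,-0.373],[0.03,0.13,-0.373],[0.045,0.22,-0.373],[0.06,0.31,-0.373],[0.06,0.31,-0.373]]' --twist '[[0,0,0],[0,0,0],[0,0,0],[0,0,0],[0,0,0],[0,0,0],[0,0,0],[0,0,0]]' --hand '[0,0,0,0,0,0,0,0]'

```text
t: 19.35
position: [0.4505, -0.1328, 0.2]
orientation: [[-0.901, 0.434, 0.001], [0.434, 0.901, 0.002], [0.0, 0.002, -1.0]]
wrist_force: [-1.0, -1.0, -0.6]
grip_width: 0.121
grasp_force: 30.0
```

Emit:
apply_moves --linear '[[0.017,0.09,0],[0.034,0.18,0],[0.05,0.27,0],[0.065,0.35,0],[0.072,0.394,0],[0.072,0.394,0],[0.072,0.394,0],[0.072,0.394,0]]' --twist '[[0,0,0],[0,0,0],[0,0,0],[0,0,0],[0,0,0],[0,0,0],[0,0,0],[0,0,0]]' --hand '[0,0,0,0,0,0,0,0]'

```text
t: 20.15
position: [0.5035, 0.0541, 0.1998]
orientation: [[-0.898, 0.439, -0.001], [0.439, 0.898, -0.001], [0.0, -0.001, -1.0]]
wrist_force: [-0.0, -0.3, -0.4]
grip_width: 0.125
grasp_force: 30.0
```

Run:
```python
from h import *
s=arm.observe();print(s['position'],s['grip_width']*87,s['grasp_force'])
snap('side','s10.png')
p=s['position'];z=p[2]-.0137
c=[.504,.0555,.14];R=((.044,.1065,(0,255,0)),(.031,.143,(0,0,255)))
o=view('side',c,0,9,'',(66,60),R)
u,v=px('side',c)
a=int(u-33);b=int(v-30)
P=[px('side',[p[0]+.0265*np.cos(t),p[1]+.0265*np.sin(t),z+.0015]) for t in np.linspace(0,6.283,80)]
cv2.polylines(o,[((np.array(P)-[a,b]+.5)*9).astype(int)],True,(255,0,0),1)
cv2.imwrite('pics/m10.png',o)
```

```text
[0.50354133 0.05413017 0.19983012] 10.874693269535944 29.999752971343696
side origin 251 185 scale 9
```

View pics/m10.png

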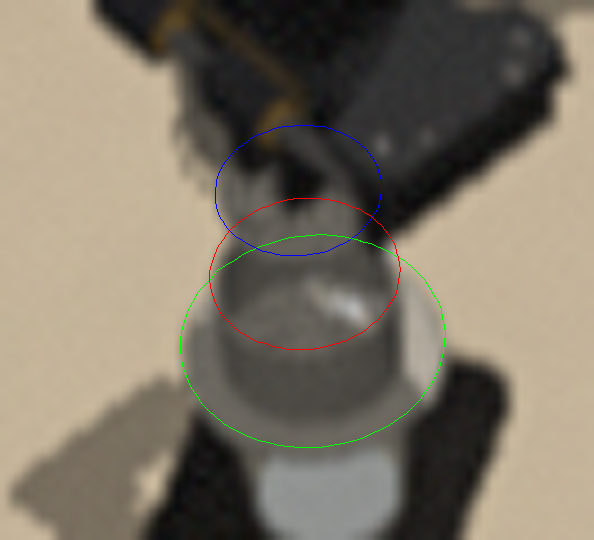

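The chamber rim (310,275) and brim follow their outlines, and the press disc is centred above. Lowering slowly into the cup.

Emit:
apply_moves --linear '[[0,0.002,0.03],[0,0.002,0.06],[0,0.002,0.075],[0,0.002,0.084],[0,0.002,0.084],[0,0.002,0.092],[0,0.002,0.1],[0,0.002,0.1]]' --twist '[[0,0,0],[0,0,0],[0,0,0],[0,0,0],[0,0,0],[0,0,0],[0,0,0],[0,0,0]]' --hand '[0,0,0,0,0,0,0,0]'

```text
t: 21.0
position: [0.504, 0.0564, 0.1497]
orientation: [[-0.899, 0.438, -0.001], [0.438, 0.899, 0.0], [0.001, -0.0, -1.0]]
wrist_force: [-0.7, 1.2, -0.1]
grip_width: 0.127
grasp_force: 30.0
```

Emit:
apply_moves --linear '[[0,0,0.006],[0,0,0.012],[0,0,0.018],[0,0,0.018],[0,0,0.018]]' --twist '[[0,0,0],[0,0,0],[0,0,0],[0,0,0],[0,0,0]]' --hand '[0,0,0,0,0]'

```text
t: 21.5
position: [0.5042, 0.0563, 0.141]
orientation: [[-0.899, 0.438, -0.0], [0.438, 0.899, -0.0], [0.0, -0.0, -1.0]]
wrist_force: [0.4, -0.6, -0.9]
grip_width: 0.134
grasp_force: 30.0
```

Emit:
apply_moves --linear '[[0,-0.001,0.008],[0,-0.001,0.016],[0,-0.001,0.024],[0,-0.001,0.03],[0,-0.001,0.03],[0,-0.001,0.03]]' --twist '[[0,0,0],[0,0,0],[0,0,0],[0,0,0],[0,0,0],[0,0,0]]' --hand '[0,0,0,0,0,0]'

```text
t: 22.1
position: [0.5039, 0.0558, 0.126]
orientation: [[-0.899, 0.438, -0.0], [0.438, 0.899, 0.0], [0.0, -0.0, -1.0]]
wrist_force: [-0.8, 0.4, -0.6]
grip_width: 0.121
grasp_force: 30.0
```

Emit:
apply_moves --linear '[[0,0,0.008],[0,0,0.012],[0,0,0.012],[0,0,0.012],[0,0,0.012],[0,0,0.012],[0,0,0.012],[0,0,0.012]]' --twist '[[0,0,0],[0,0,0],[0,0,0],[0,0,0],[0,0,0],[0,0,0],[0,0,0],[0,0,0]]' --hand '[0,0,0,20,20,20,20,20]'

```text
t: 22.9
position: [0.5041, 0.0559, 0.1203]
orientation: [[-0.899, 0.438, 0.0], [0.438, 0.899, -0.0], [-0.0, 0.0, -1.0]]
wrist_force: [-0.2, -0.1, 0.0]
grip_width: 0.199
grasp_force: 0.0
```

Emit:
apply_moves --linear '[[0,0,-0.02],[0,0,-0.05],[0,0,-0.08],[0,0,-0.12],[0,0,-0.16],[0,0,-0.19],[0,0,-0.19],[0,0,-0.19]]' --twist '[[0,0,0],[0,0,0],[0,0,0],[0,0,0],[0,0,0],[0,0,0],[0,0,0],[0,0,0]]' --hand '[20,20,20,20,20,20,60,60]'

```text
t: 23.7
position: [0.5041, 0.0559, 0.2152]
orientation: [[-0.899, 0.438, 0.001], [0.438, 0.899, -0.0], [-0.0, 0.0, -1.0]]
wrist_force: [-0.4, 0.2, -0.4]
grip_width: 0.311
grasp_force: 0.0
```

Run:
```python
from h import *
s=arm.observe();print(s['position'],s['grip_width'])
print(mv([.536,-.443,.22]))
```

```text
[0.50406179 0.05586215 0.21524456] 0.31094512576463923
[-0.4948 -0.8688 -0.0095]
```

Emit:
apply_moves --linear '[[-0.05,-0.08,0],[-0.1,-0.17,0],[-0.15,-0.26,0],[-0.2,-0.35,0],[-0.25,-0.44,0],[-0.3,-0.53,0],[-0.35,-0.62,0],[-0.4,-0.71,0]]' --twist '[[0,0,0],[0,0,0],[0,0,0],[0,0,0],[0,0,0],[0,0,0],[0,0,0],[0,0,0]]' --hand '[60,60,60,60,60,60,60,60]'

```text
t: 24.5
position: [0.5267, -0.3421, 0.2132]
orientation: [[-0.899, 0.439, -0.002], [0.439, 0.899, 0.002], [0.003, 0.001, -1.0]]
wrist_force: [1.2, 0.0, 0.2]
grip_width: 0.602
grasp_force: 0.0
```

Emit:
apply_moves --linear '[[-0.05,-0.08,0],[-0.095,-0.159,0],[-0.095,-0.159,0.09],[-0.095,-0.159,0.18],[-0.095,-0.159,0.25],[-0.095,-0.159,0.25],[-0.095,-0.159,0.25],[-0.095,-0.159,0.25]]' --twist '[[0,0,0],[0,0,0],[0,0,0],[0,0,0],[0,0,0],[0,0,0],[0,0,0],[0,0,0]]' --hand '[60,60,60,60,60,60,60,60]'

```text
t: 25.3
position: [0.5367, -0.4339, 0.0928]
orientation: [[-0.899, 0.438, 0.003], [0.438, 0.899, -0.003], [-0.004, -0.001, -1.0]]
wrist_force: [0.6, -0.2, 1.5]
grip_width: 0.601
grasp_force: 0.0
```

Run:
```python
from h import *
s=arm.observe();print(s['position'],s['grip_width'])
snap('side','s11.png');snap('top','t11.png')
c=[.504,.0555,.11];R=((.044,.1065,(0,255,0)),(.006,.14,(0,0,255)))
d=[.5365,-.443,.02];Q=((.037,.005,(0,255,0)),(.008,.034,(0,0,255)))
f=lambda n:np.hstack([view(n,c,0,7,'',(56,42),R),view(n,d,0,7,'',(56,42),Q)])
cv2.imwrite('pics/m11.png',np.vstack([f('side'),f('top')]))
```

```text
[ 0.53673115 -0.43393428  0.09278303] 0.6005975112327812
side origin 257 200 scale 7
side origin 419 254 scale 7
top origin 257 220 scale 7
top origin 429 223 scale 7
```

View pics/m11.png

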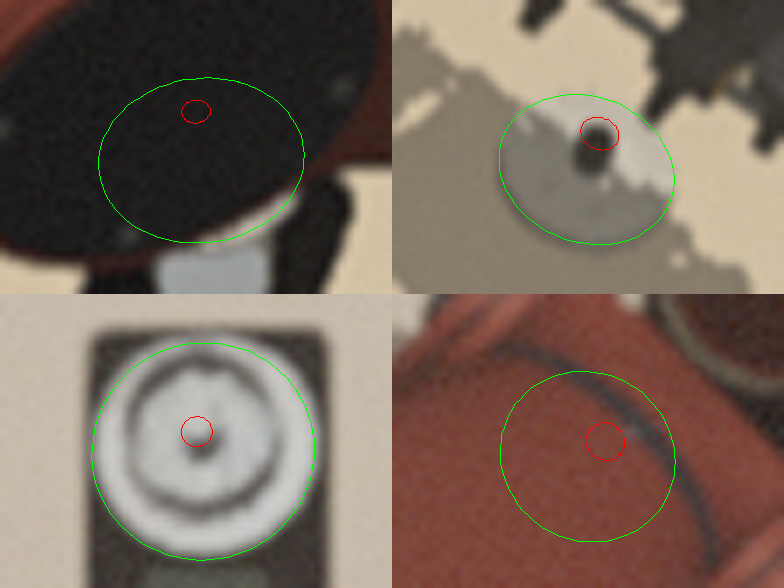

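The press lies inside the chamber, its stem at (203,440) in the lower-left crop, concentric with the cup. The lid's edge fits my outline, with the knob top at (597,137). The TCP needs to move about 9 mm toward -y.

Run:
```python
from h import *
s=arm.observe();print(s['position'])
print(mv([.5355,-.443,.06]),mv([.5355,-.443,.0155]))
```

```text
[ 0.53696648 -0.43416769  0.09345664]
[-0.0048 -0.017   0.067 ] [-0.0044 -0.0169  0.156 ]
```

Emit:
apply_moves --linear '[[-0.004,-0.017,0.03],[-0.004,-0.017,0.067],[-0.004,-0.017,0.067],[-0.004,-0.017,0.1],[-0.004,-0.017,0.13],[-0.004,-0.017,0.155],[-0.004,-0.017,0.155],[-0.004,-0.017,0.155]]' --twist '[[0,0,0],[0,0,0],[0,0,0],[0,0,0],[0,0,0],[0,0,0],[0,0,0],[0,0,0]]' --hand '[60,60,60,60,60,60,60,60]'

```text
t: 26.2
position: [0.5333, -0.441, 0.0117]
orientation: [[-0.899, 0.438, -0.001], [0.438, 0.899, 0.001], [0.001, 0.0, -1.0]]
wrist_force: [-0.4, -0.3, -0.7]
grip_width: 0.603
grasp_force: 0.0
```

Emit:
apply_moves --linear '[[0,0,0],[0,0,0],[0,0,0],[0,0,0],[0,0,0],[0,0,0],[0,0,0],[0,0,0]]' --twist '[[0,0,0],[0,0,0],[0,0,0],[0,0,0],[0,0,0],[0,0,0],[0,0,0],[0,0,0]]' --hand '[60,5,5,5,5,5,5,5]'

```text
t: 27.0
position: [0.5335, -0.4414, 0.0127]
orientation: [[-0.899, 0.438, 0.0], [0.438, 0.899, -0.0], [-0.0, -0.0, -1.0]]
wrist_force: [0.0, 0.3, 0.6]
grip_width: 0.174
grasp_force: 30.0
```

Run:
```python
from h import *
s=arm.observe();print(s['position'],s['grip_width']*87,s['grasp_force'])
print(mv([.504,.0555,.22]))
```

```text
[ 0.533511   -0.44137002  0.01268845] 15.11604279621185 30.031830434454605
[ 0.4887  0.8673 -0.4146]
```

Emit:
apply_moves --linear '[[0,0,-0.1],[0,0,-0.2],[0,0,-0.3],[0,0,-0.4],[0.05,0.09,-0.414],[0.1,0.18,-0.414],[0.15,0.27,-0.414],[0.2,0.355,-0.414]]' --twist '[[0,0,0],[0,0,0],[0,0,0],[0,0,0],[0,0,0],[0,0,0],[0,0,0],[0,0,0]]' --hand '[5,5,5,5,5,5,5,5]'

```text
t: 27.8
position: [0.5213, -0.2404, 0.2198]
orientation: [[-0.899, 0.439, 0.001], [0.439, 0.899, -0.0], [-0.001, 0.0, -1.0]]
wrist_force: [1.0, 0.5, -0.3]
grip_width: 0.175
grasp_force: 30.0
```

Emit:
apply_moves --linear '[[0.05,0.09,0],[0.1,0.18,0],[0.15,0.27,0],[0.2,0.36,0],[0.24,0.43,0],[0.28,0.49,0],[0.288,0.512,0],[0.288,0.512,0]]' --twist '[[0,0,0],[0,0,0],[0,0,0],[0,0,0],[0,0,0],[0,0,0],[0,0,0],[0,0,0]]' --hand '[5,5,5,5,5,5,5,5]'

```text
t: 28.6
position: [0.5046, 0.0523, 0.2198]
orientation: [[-0.9, 0.436, 0.0], [0.436, 0.9, -0.0], [-0.0, 0.0, -1.0]]
wrist_force: [1.0, -0.9, -0.3]
grip_width: 0.175
grasp_force: 30.0
```

Emit:
apply_moves --linear '[[0,0,0],[0,0,0],[0,0,0],[0,0,0]]' --twist '[[0,0,0],[0,0,0],[0,0,0],[0,0,0]]' --hand '[5,5,5,5]'

```text
t: 29.0
position: [0.5047, 0.05, 0.2195]
orientation: [[-0.898, 0.44, -0.0], [0.44, 0.898, -0.0], [0.0, -0.0, -1.0]]
wrist_force: [-0.4, 0.1, -1.4]
grip_width: 0.172
grasp_force: 30.0
```

Run:
```python
from h import *
s=arm.observe();print(s['position'],s['grip_width']*87,s['grasp_force'])
print(mv([.504,.0555,.165]),mv([.504,.0555,.149]))
snap('side','s12.png')
p=s['position'];z=p[2]-.0127
c=[p[0],p[1],.16];R=((.037,z+.005,(255,0,0)),)
o=view('side',c,0,9,'',(66,60),R)
cv2.imwrite('pics/m12.png',o)
```

```text
[0.50468839 0.04999054 0.21953986] 14.9308624465704 30.026281914906576
[0.0061 0.0093 0.1091] [0.0061 0.0093 0.1411]
side origin 252 181 scale 9
```

View pics/m12.png

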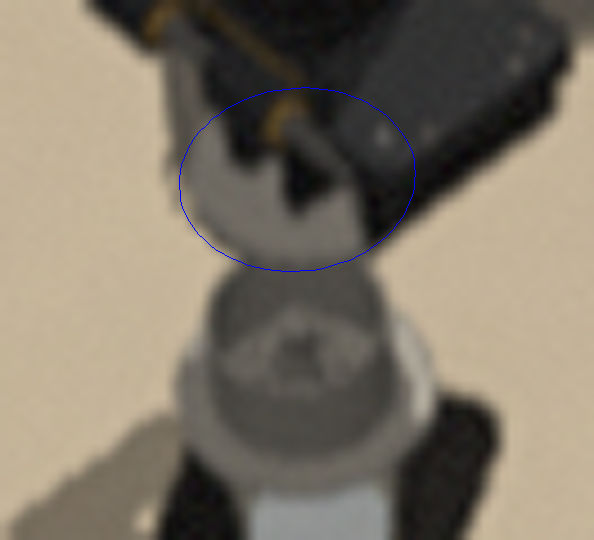

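The lid is held level over the chamber and fits its outline within about 5 px at 9x (≈1.5 mm). The press is visible flat inside the cup at (297,355). Lowering to seat.

Emit:
apply_moves --linear '[[0.008,0.008,0.03],[0.008,0.008,0.06],[0.008,0.008,0.08],[0.008,0.008,0.1],[0.008,0.008,0.1],[0.008,0.008,0.1],[0.008,0.008,0.1],[0.008,0.008,0.1]]' --twist '[[0,0,0],[0,0,0],[0,0,0],[0,0,0],[0,0,0],[0,0,0],[0,0,0],[0,0,0]]' --hand '[5,5,5,5,5,5,5,5]'

```text
t: 29.85
position: [0.5032, 0.0563, 0.1704]
orientation: [[-0.899, 0.438, 0.001], [0.438, 0.899, -0.0], [-0.001, 0.0, -1.0]]
wrist_force: [-0.4, 0.2, -0.8]
grip_width: 0.175
grasp_force: 30.0
```

Run:
```python
from h import *
s=arm.observe();print(s['position'],s['wrist_force'])
print(mv([.503,.0553,.1495]))
```

```text
[0.50323928 0.05634673 0.17037171] [-0.4115549   0.19095786 -0.77687048]
[-0.0004 -0.0021  0.0417]
```

Emit:
apply_moves --linear '[[0,-0.001,0.01],[0,-0.002,0.02],[0,-0.002,0.026],[0,-0.002,0.032],[0,-0.002,0.037],[0,-0.002,0.041],[0,-0.002,0.041],[0,-0.002,0.041]]' --twist '[[0,0,0],[0,0,0],[0,0,0],[0,0,0],[0,0,0],[0,0,0],[0,0,0],[0,0,0]]' --hand '[5,5,5,5,5,5,5,5]'

```text
t: 30.65
position: [0.5024, 0.0555, 0.1492]
orientation: [[-0.899, 0.438, 0.0], [0.438, 0.899, -0.0], [-0.0, 0.0, -1.0]]
wrist_force: [0.1, 0.0, -0.6]
grip_width: 0.175
grasp_force: 30.0
```

Emit:
apply_moves --linear '[[0,0,0.002],[0,0,0.002],[0,0,0.002],[0,0,0.002],[0,0,0.002],[0,0,0.002],[0,0,0.002],[0,0,0.002]]' --twist '[[0,0,0],[0,0,0],[0,0,0],[0,0,0],[0,0,0],[0,0,0],[0,0,0],[0,0,0]]' --hand '[5,5,5,40,40,40,40,40]'

```text
t: 31.45
position: [0.5023, 0.0555, 0.1482]
orientation: [[-0.899, 0.438, 0.0], [0.438, 0.899, 0.0], [-0.0, 0.0, -1.0]]
wrist_force: [0.7, 0.2, 0.1]
grip_width: 0.397
grasp_force: 0.0
```

Emit:
apply_moves --linear '[[0,0,-0.03],[0,0,-0.08],[0,0,-0.14],[-0.05,-0.07,-0.16],[-0.1,-0.16,-0.16],[-0.15,-0.25,-0.16],[-0.18,-0.34,-0.16],[-0.2,-0.4,-0.16]]' --twist '[[0,0,0],[0,0,0],[0,0,0],[0,0,0],[0,0,0],[0,0,0],[0,0,0],[0,0,0]]' --hand '[40,40,40,40,40,40,40,40]'

```text
t: 32.25
position: [0.5042, -0.1714, 0.2296]
orientation: [[-0.898, 0.44, 0.001], [0.44, 0.898, -0.002], [-0.002, -0.001, -1.0]]
wrist_force: [0.1, -0.0, -0.2]
grip_width: 0.404
grasp_force: 0.0
```

Emit:
apply_moves --linear '[[0,0,0],[0,0,0],[0,0,0],[0,0,0]]' --twist '[[0,0,0],[0,0,0],[0,0,0],[0,0,0]]' --hand '[40,40,40,40]'

```text
t: 32.65
position: [0.5048, -0.1669, 0.2285]
orientation: [[-0.9, 0.437, 0.0], [0.437, 0.9, 0.0], [-0.0, 0.0, -1.0]]
wrist_force: [0.0, 0.2, 1.2]
grip_width: 0.397
grasp_force: 0.0
```

Run:
```python
from h import *
snap('side','s13.png');snap('top','t13.png')
c=[.504,.0555,.11];R=((.044,.1065,(0,255,0)),(.037,.141,(0,0,255)))
cv2.imwrite('pics/m13.png',np.hstack([view(n,c,0,8,'',(50,60),R) for n in('side','top')]))
```

```text
side origin 260 191 scale 8
top origin 260 211 scale 8
```

View pics/m13.png

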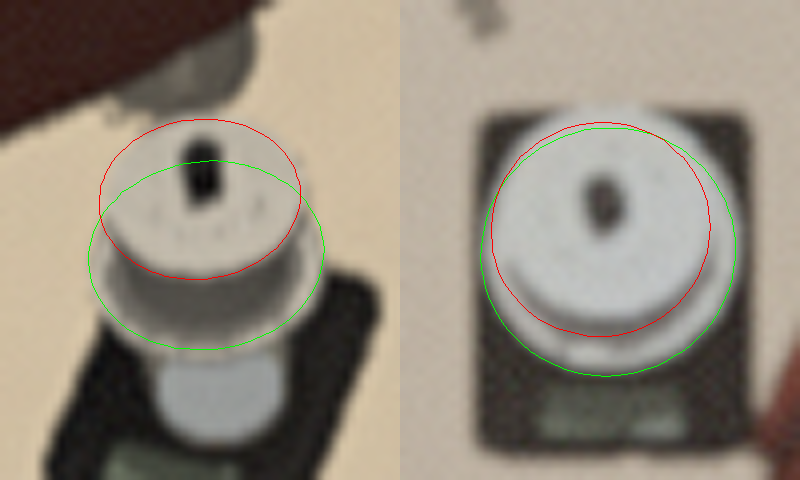

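The lid lies level over the chamber in both views, with the knob at (203,172) in the side half and (203,205) in the top half. I'll triangulate the knob as a final check; the knob's middle should be at z ≈ 0.159.

Run:
```python
from h import *
from scipy.optimize import least_squares
O=[('side',260+202.5/8-.5,191+172/8-.5),('top',260+203/8-.5,211+205/8-.5)]
r=least_squares(lambda p:np.ravel([np.array(px(n,p))-[u,v] for n,u,v in O]),[.504,.056,.16],diff_step=1e-2)
print(r.x,r.fun); print(w('side',*O[0][1:],.159),w('top',*O[1][1:],.159)); print(arm.observe()['t'])
```

```text
[0.50961925 0.05483151 0.15010966] [ 0.2875  0.     -0.175   0.175 ]
[0.503  0.0526 0.159 ] [0.5081 0.0535 0.159 ]
32.75
```

```bash
python3 -c "
from station import arm
print(arm.job_done())"
```

```text
the job is handed in; nothing more can be done
None
```

The phin filter is stacked on the scale (glass, chamber, press, lid) with every part released, and the job is handed in. The judge gave no verdict; my last camera check showed the lid seated level to within about 5 mm, and I viewed 16 pictures, over the limit of 14.

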